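# Open a gauge cabinet and hold its cover at the set angle

### The arm

A 7-joint arm with a two-finger parallel gripper is mounted at the origin on a cart in front of the work surface, level with it; the furniture and walls round the work are solid. World frame = base frame: x ahead of the robot, y to its left, z up, the work surface at z = 0. Lengths are in m, angles in rad, forces in N, time in s.
With the tool pointing down it reaches from about 0.425 to 0.925 m from the base axis. Payload 6.8 kg.
Tool frame: the origin (TCP) lies between the finger pads; the fingertips stand 22 mm ahead of it and the grasp point (between the pads) lies 3 mm ahead of it (r.tip_reach is the distance from the TCP to the fingertips, in m); x points along the fingers, z is the direction in which the jaws open and shut, and the axes are right-handed (so a half turn about x gives the same grasp; the last joint's range is limited). The gripper opens to 85 mm and grips with 20 to 120 N. Pads are 22 mm wide; open, the fingers measure 114 mm over their backs; the gripper's body (76 mm by 85 mm) begins 54 mm behind the grasp point. The pads swing forward as they close: fully open they stand 13 mm farther back than shut.
Start: joints at [-0.108, 0.477, 0.022, 1.555, -0.011, 1.109, -0.083], TCP at [0.675, 0, 0.253] pointing down, gripper open.
Joint ranges: [-2.96, 2.96], [-0.34, 2.1], [-1.41, 1.46], [0.24, 2.44], [-1.37, 4.51], [0.17, 1.92], [-2.96, 2.96]. Speed limits (rad/s): [2.39, 2.39, 3.14, 3.14, 3.14, 3.14, 3.14].

### API

Orientations are given as [roll, pitch, yaw] about the fixed x, y, z axes, in that order (R = Rz(yaw) Ry(pitch) Rx(roll)).
In Python, from cell import r, viewer, sign_off gives the robot as it stands.
- The arm moves only by the tool apply_moves, never from a script. Its argument "plan" is a list that holds one entry, the list of rows, each a list of 7 numbers: the turn, a rotation vector about the world's x, y, z in rad, then the shift along the world's x, y, z in cm, then the opening, from 0 (shut) to 1 (fully open). In form: [[[wx, wy, wz, x, y, z, hand], ...]]. A call has 1 to 12 rows; each row shifts and turns the commanded pose from where the row before left it; what a row does not reach is not made up. A row lasts 1/10 s, in which the tool goes at most 50 mm and 8.59 degrees, less where a joint would pass 70% of its speed; a pose out of reach is approached as far as the arm can. A call with a gripper value outside its range is refused whole. The fingers move at their own pace and stop on an object; "grip_force" is the grip in N (left out, the last holds). Time passes only in rows, so rows that do not move let the fingers close. It gives the time, the measured TCP pose, the force and the opening at its end, in the units of the state.
- r.state(): the state, without advancing time (a new reading comes with each control period).
- viewer.grab_frame(name): name is "scene" or "side" or "wrist"; returns a dict with "frame" (480x640x3 uint8, blue, green, red), "vertical_fov" (degrees; the focal length in pixels is half the picture's height over the tangent of half this angle, whatever the lens; pixels are square), "cx", "cy" (the principal point, pixels), "world_to_cam" (4x4, takes a point from world to camera coordinates). Camera axes: x right, y up, looking along -z (the intrinsics and any distortion apply to the point x, -y, -z); pixel columns grow to the right and rows downward; lengths in m; the calibration is good to about 2 mm. A picture is of the moment at which its call begins. There is no depth.
- sign_off(): hands the job in, once; it reports no verdict.
The state is a dict: "t": time; "joint_positions": joint angles; "joint_velocities": joint speeds; "joint_efforts": joint torques, N m; "ee_pos": TCP position; "orientation": TCP orientation; "ft_force": force on the tool from outside, world axes, zero at the start; "torque": the same for the moment, N m; "grip_width": finger opening in m.
Only numpy, scipy, OpenCV 4.12 (cv2) and the standard library are available. Lean on these libraries where they do the work, as an engineer would, in place of code of your own. Each camera call takes 0.05 s, during which the arm holds its last target.

### The job

Lay the small grey gauge cabinet open for the inventory photo, so that both levels can be seen: with its top cover still shut, pull the tray at the front, with the gauge lying in it, out to its stop, then lift the cover by the bar on its right edge until it lines up with the dark pointer arm on the cabinet's front. The cover falls shut by itself, so keep hold of it with the gripper and finish while holding it at that angle, the tray still out; leave the pointer arm and the things lying about where they are.

Things in the scene. Friction and masses are not known exactly. Their poses are not given: they have to be found in the camera images.
- cabinet: grey sheet steel cabinet, 160 mm deep (x), 240 mm wide (y), 104 mm high with its cover shut, heavy and immovable on the bench, turned up to 0.2 rad. Origin: centre of its underside on the bench; its x axis points to its back, y to its left seen from the robot, z up. Its front (-x) faces the robot. Lower level: a sliding tray; upper level: a shallow compartment under the top cover. An angle plate of 80 mm radius stands up at the left end of its front face.
- tray (a joint): how far the tray is pulled out of the front, m: 0 shut, 0.09 at its stop (starts between 0 and 0.02). It slides along the cabinet's -x, needs about 2 N, and stays where it is left.
- tray_handle (a point): middle of the tray's handle: a round steel bar of 10 mm diameter, straight for 74 mm along the cabinet's y, standing 57 mm out from the cabinet's front face and 80 mm above the bench (24 mm below the top of the shut cover), right of the middle (45 mm towards -y). Moves with the tray; axes parallel to the cabinet's. The space between bar and front face is 51 mm.
- cover (a joint): angle of the top cover, rad: 0 shut (level), grows as it is lifted, at most 1.5. The 6 mm thick, 0.35 kg cover is hinged along the cabinet's left (+y) top edge, the hinge axis along the cabinet's x. It falls shut when let go; about 2 N at its bar carries it.
- cover_bar (a point): middle of the cover's bar handle: a round steel bar of 10 mm diameter, straight for 74 mm along the cabinet's x, held by two brackets 34 mm off the cover's right (-y) edge, in the plane of the cover, 101 mm above the bench when shut. Turns with the cover (axes parallel to the cabinet's when shut; x along the bar, y in the cover's plane towards the hinge). It lies 270 mm from the hinge axis.
- cover_hinge (a point): point on the cover's hinge axis abreast of the middle of the bar, 101 mm above the bench; the bar travels on an arc of 270 mm radius about it, up and to the cabinet's left. Turns with the cover.
- pointer (a joint): angle of the pointer arm above level, rad, counted as the cover's angle is: when the cover reads the same, the two line up. Clamped by friction between 0.4 and 0.8; it must not be moved.
- pointer_tip (a point): tip of the pointer arm, a dark steel strip 7 mm wide in front of the angle plate, on the same axis as the cover's hinge, pointing from the cabinet's left front corner to the right and up; the tip is 117 mm from the axis. Axes: y runs along the arm back to the axis.
- gauge_tray: small white pressure gauge, 68x56x17 mm, lying loose in the tray; it rides along and must stay in it. Origin: centre of its underside.
- wrench_14: open-ended steel wrench, 30x184x8 mm, lying on the bench to the right; bystander, origin at the centre of its underside.
- fitting_nipple_0: brass double nipple, 19x44x22 mm, lying on the bench; bystander, origin at the centre of its underside.
- fitting_reducer_1: steel reducer fitting, 27x31x31 mm, standing on the bench; bystander, origin at the centre of its underside.
- fitting_elbow_2: brass elbow fitting, 32x36x19 mm, lying on the bench; bystander, origin at the centre of its underside.

How it is judged:
On the way, in this order (a step that is already met when the one before it is completed fails the run):
1. the tray is out to its stop while the cover is still shut (value of joint tray above 0.083 m and value of joint cover below 0.12 rad), for 0.2 s.
2. the gripper holds the cover in line with the pointer arm (angle between the y axis of cover_bar and the y axis of pointer_tip, either way round below 0.07 rad and contact force between the fingers and cover above 0.5 N), for 0.3 s.
At the end, for the whole second after the job is handed in: The cover is held still by the gripper's fingers within 0.07 rad (4 degrees) of the pointer arm, the tray is out to its stop (within 10 mm of its 90 mm travel), the loose gauge still lies in the tray (all of step 2 and velocity of joint cover between -0.05 and 0.05 rad/s and value of joint tray above 0.08 m and x of gauge_tray in the frame of tray_handle between 0.06 and 0.205 m and y of gauge_tray in the frame of tray_handle between -0.062 and 0.152 m and height (world z) of gauge_tray between 0.008 and 0.06 m); the arm keeps its last pose, push and grip.
It fails at once if the pointer arm is moved (more than 6 mm at its tip) (distance of pointer_tip from where it was at the start of the episode above 0.006 m).
It fails at once if a bystander is moved more than 30 mm (distance of any of wrench_14, fitting_nipple_0, fitting_reducer_1, fitting_elbow_2 from where it was at the start of the episode above 0.03 m).
It also fails if it takes over 45 s, if anything falls off the work surface, if the arm or the gripper's body presses on something with over 40 N, if the wrist force passes 120 N, or if a joint passes its speed limit or range.

## Working session

There is one attempt and no reset: what is moved stays moved. The work goes in short steps, Python scripts to look and compute and a tool call to move; the robot and the scene stay as the last step left them, time stands still between calls to the robot, and variables do not carry over. Pictures are saved under pics/ and viewed, and the job is handed in when it is done.

Besides the shell and the picture viewer there is one more tool, called after ">>>" as name(argument=value, ...) on one line, values as JSON. apply_moves: Moves the arm, as the interface text tells. Its arguments: {"type":"object","properties":{"plan":{"type":"array","items":{"type":"array","items":{"type":"array","items":{"type":"number"}}}},"grip_force":{"type":"number"}},"required":["plan"]}

```bash
mkdir -p pics; ls; cat > h.py <<'E'
import numpy as np, cv2, json
from cell import r, viewer, sign_off
def grab(n,fn):
    d=viewer.grab_frame(n); cv2.imwrite('pics/'+fn+'.png',d['frame'])
    np.savez('pics/'+fn+'.npz',**{k:np.array(v) for k,v in d.items()}); return d
def load(fn): return dict(np.load('pics/'+fn+'.npz',allow_pickle=True))
def ray(d,u,v):
    f=240/np.tan(np.radians(float(d['vertical_fov']))/2)
    c=np.array([(u-d['cx'])/f,-(v-d['cy'])/f,-1.]); M=np.array(d['world_to_cam']); R=M[:3,:3]
    return -R.T@M[:3,3], R.T@c/np.linalg.norm(c)
def onz(d,u,v,z):
    o,k=ray(d,u,v); return o+k*(z-o[2])/k[2]
def proj(d,p):
    f=240/np.tan(np.radians(float(d['vertical_fov']))/2); M=np.array(d['world_to_cam'])
    c=M[:3,:3]@p+M[:3,3]; return np.array([d['cx']+f*c[0]/-c[2],d['cy']-f*c[1]/-c[2]])
def tri(*l):
    A=np.zeros((3,3));b=np.zeros(3)
    for d,u,v in l:
        o,k=ray(d,u,v);P=np.eye(3)-np.outer(k,k);A+=P;b+=P@o
    return np.linalg.solve(A,b)
E
python3 - <<'E'
from h import *
print(r.state())
for n in ['scene','side','wrist']:
    d=grab(n,n+'0'); print({k:v for k,v in d.items() if k!='frame'})
E
```

```text
pics
{'t': 0.0, 'joint_positions': array([-0.10808142,  0.47777605,  0.02236708,  1.55647582, -0.0114599 ,
        1.10933624, -0.08310349]), 'joint_velocities': array([-0.00118366,  0.00081503,  0.00280117, -0.00016733, -0.00038409,
        0.00070546,  0.00065331]), 'joint_efforts': array([-5.45967814e-04, -5.96443820e+01,  1.60769675e+00, -2.81194621e+01,
        1.24063640e-02,  9.39900521e-03,  2.20753498e-05]), 'ee_pos': array([ 6.74426213e-01, -5.42377601e-05,  2.52332083e-01]), 'orientation': array([-3.04125137,  1.56892915, -3.0412585 ]), 'ft_force': array([ 0.18737197, -1.24804693, -0.38253471]), 'torque': array([-0.02898613, -0.01631098,  0.00506437]), 'grip_width': 0.08531375219048712}
{'vertical_fov': 46.723905036716396, 'cx': 312.8241647121291, 'cy': 244.13095315962283, 'world_to_cam': array([[-0.48222802, -0.8758415 , -0.01891536,  0.44338474],
       [ 0.53609324, -0.31210592,  0.78434299, -0.34035563],
       [-0.69286375,  0.36809177,  0.62003893, -0.7516057 ],
       [ 0.        ,  0.        ,  0.        ,  1.        ]])}
{'vertical_fov': 49.04770717352175, 'cx': 312.67386365900063, 'cy': 242.12412035845628, 'world_to_cam': array([[ 0.98589787, -0.1671546 ,  0.00804516, -0.53529151],
       [ 0.08373542,  0.53436358,  0.84109687, -0.21116169],
       [-0.14489226, -0.82856195,  0.54082468, -0.72306289],
       [ 0.        ,  0.        ,  0.        ,  1.        ]])}
{'vertical_fov': 59.69549053667276, 'cx': 325.15318416086046, 'cy': 237.03245238325016, 'world_to_cam': array([[ 9.99999844e-01,  4.92213609e-04, -2.65160766e-04,
        -6.74106144e-01],
       [-5.49445170e-04,  9.52912688e-01, -3.03244303e-01,
         3.98834795e-02],
       [ 1.03414085e-04,  3.03244402e-01,  9.52912809e-01,
        -3.79449097e-01],
       [ 0.00000000e+00,  0.00000000e+00,  0.00000000e+00,
         1.00000000e+00]])}
```

View pics/scene0.png

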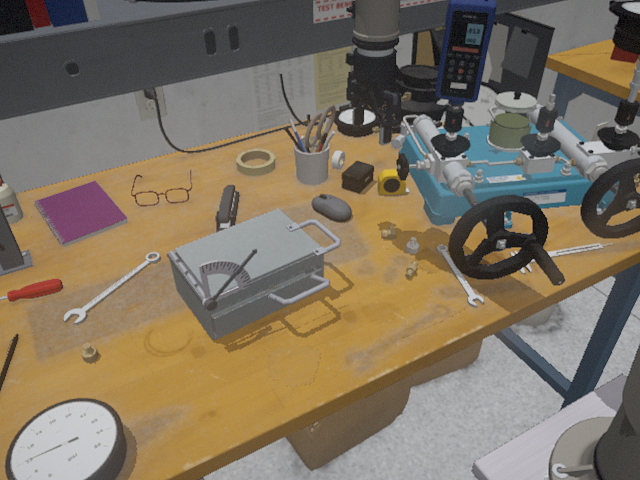

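View pics/side0.png

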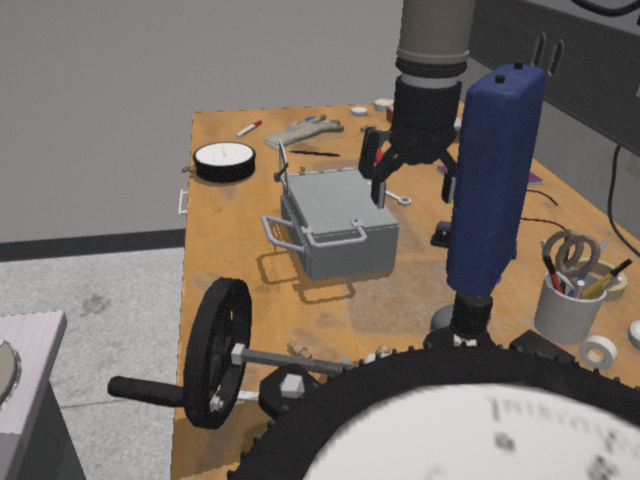

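View pics/wrist0.png

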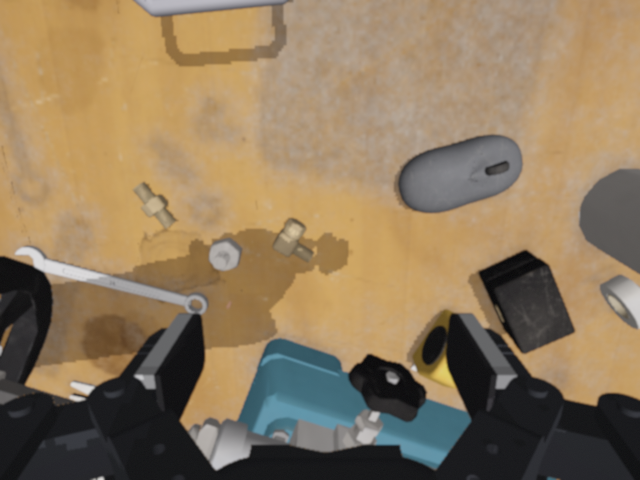

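```bash
python3 - <<'E'
import cv2
a=cv2.imread('pics/scene0.png')[190:350,150:360]; cv2.imwrite('pics/c1.png',cv2.resize(a,None,fx=3.75,fy=3.75,interpolation=2))
a=cv2.imread('pics/side0.png')[130:290,250:410]; cv2.imwrite('pics/c2.png',cv2.resize(a,None,fx=3.75,fy=3.75,interpolation=2))
E
```

```text
(no output)
```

View pics/c1.png

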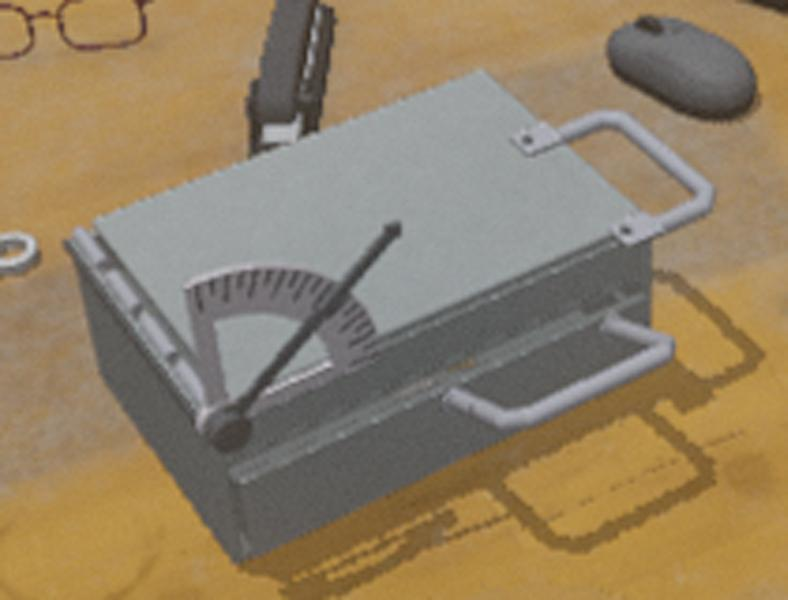

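View pics/c2.png

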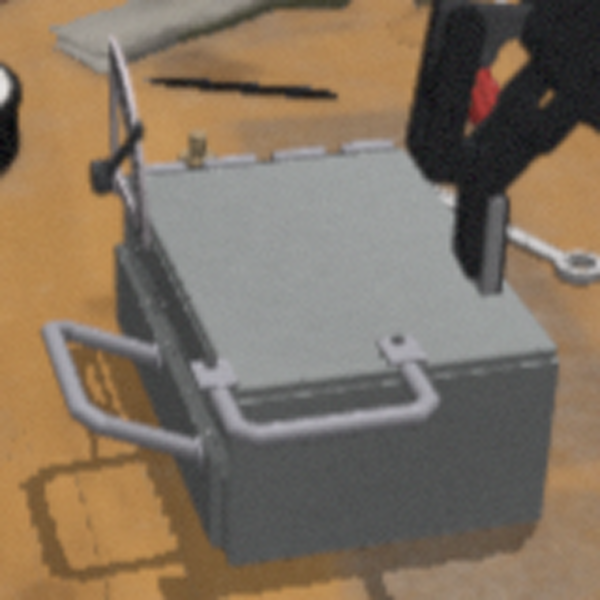

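```bash
cat > m.py <<'E'
from h import *
s=load('scene0');q=load('side0')
S=lambda x,y:(s,150+x/3.75,190+y/3.75); Q=lambda x,y:(q,250+x/3.75,130+y/3.75)
def show(n,*l):
    p=tri(*l); print(n,p.round(4),[ (proj(d,p)-[u,v]).round(1).tolist() for d,u,v in l]); return p
show('bar back',S(612,118),Q(432,405)); show('bar front',S(712,195),Q(240,430))
show('tray L',S(510,415),Q(52,330)); show('tray R',S(668,350),Q(85,430))
show('cov BR',S(482,70),Q(555,352)); show('cov BL',S(97,220),Q(410,150)); show('cov FR',S(650,235),Q(232,393))
show('ptip',S(393,228),Q(137,128)); show('paxis',S(226,425),Q(104,176))
for n,a in [('bar b',S(612,118)),('bar f',S(712,195)),('barb',Q(432,405)),('barf',Q(240,430))]: print(n,onz(*a,.101).round(4))
for n,a in [('tL',S(510,415)),('tR',S(668,350)),('tL',Q(52,330)),('tR',Q(85,430))]: print(n,onz(*a,.08).round(4))
for n,a in [('BR',S(482,70)),('FR',S(650,235)),('BR',Q(555,352)),('FR',Q(232,393)),('BL',S(97,220)),('BL',Q(410,150))]: print(n,onz(*a,.104).round(4))
E
python3 m.py
```

```text
bar back [0.6548 0.1435 0.1016] [[-0.4, -0.6], [-0.5, 0.6]]
bar front [0.5672 0.1343 0.1045] [[0.1, 0.1], [0.1, -0.1]]
tray L [0.4989 0.2801 0.0793] [[0.9, 1.2], [0.9, -1.0]]
tray R [0.506  0.1934 0.0743] [[0.8, 0.9], [0.9, -0.9]]
cov BR [0.7259 0.1832 0.1013] [[0.2, 0.3], [0.3, -0.3]]
cov BL [0.7091 0.4048 0.1017] [[-0.5, -0.9], [-0.5, 0.7]]
cov FR [0.5677 0.1717 0.0975] [[-1.0, -1.4], [-1.3, 1.4]]
ptip [0.5456 0.3104 0.1703] [[0.1, 0.2], [0.1, -0.1]]
paxis [0.5375 0.4006 0.1019] [[0.0, 0.0], [0.0, -0.0]]
bar b [0.6535 0.1434 0.101 ]
bar f [0.5713 0.1319 0.101 ]
barb [0.6565 0.1463 0.101 ]
barf [0.568  0.1394 0.101 ]
tL [0.5015 0.2805 0.08  ]
tR [0.5035 0.1965 0.08  ]
tL [0.4968 0.2755 0.08  ]
tR [0.5035 0.1822 0.08  ]
BR [0.7236 0.1846 0.104 ]
FR [0.5563 0.1759 0.104 ]
BR [0.7234 0.1778 0.104 ]
FR [0.5688 0.1654 0.104 ]
BL [0.7031 0.4054 0.104 ]
BL [0.7098 0.4035 0.104 ]
```

>>> apply_moves(plan=[[[0, 0, 0.012, -2.45, 3.35, -0.4, 0.6], [0, 0, 0.012, -2.45, 3.35, -0.4, 0.6], [0, 0, 0.012, -2.45, 3.35, -0.4, 0.6], [0, 0, 0.012, -2.45, 3.35, -0.4, 0.6], [0, 0, 0.012, -2.45, 3.35, -0.4, 0.6], [0, 0, 0.012, -2.45, 3.35, -0.4, 0.6], [0, 0, 0.012, -2.45, 3.35, -0.4, 0.6], [0, 0, 0, 0, 0, 0, 0.6], [0, 0, 0, 0, 0, 0, 0.6]]], grip_force=40)

```text
t: 1.05
ee_pos: [0.5028, 0.2354, 0.2252]
orientation: [-2.728, 1.57, -2.641]
ft_force: [0.5, 0.1, -0.0]
grip_width: 0.0512
```

```bash
python3 - <<'E'
from h import *
from scipy.spatial.transform import Rotation as R
st=r.state(); print(st['t'],st['ee_pos'],st['grip_width'],st['ft_force']); print(R.from_euler('xyz',st['orientation']).as_matrix().round(3))
for n in ['scene','side','wrist']: grab(n,n+'1')
a=cv2.imread('pics/scene1.png')[190:350,150:360]; cv2.imwrite('pics/c1.png',cv2.resize(a,None,fx=3.75,fy=3.75,interpolation=2))
E
```

```text
1.05 [0.50278261 0.23536557 0.22516717] 0.05115833689906097 [ 0.50056327  0.11224344 -0.04804022]
[[-0.    -0.087  0.996]
 [-0.     0.996  0.087]
 [-1.    -0.    -0.   ]]
```

View pics/wrist1.png

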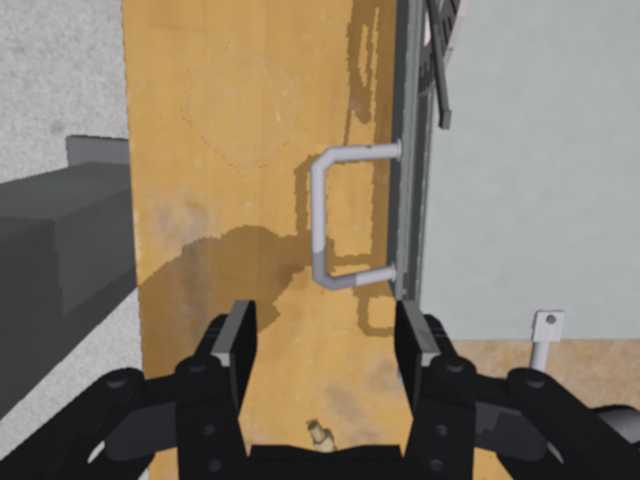

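View pics/side1.png

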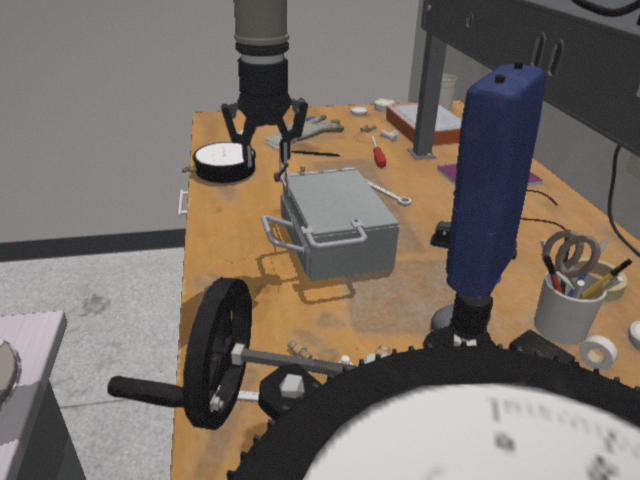

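```bash
python3 - <<'E'
from h import *
w=load('wrist1')
for u,v in [(318,168),(319,220),(319,272)]: print(onz(w,u,v,.08).round(4))
for u,v in [(440,70),(447,125)]: print('ptr',onz(w,u,v,.17).round(4))
E
```

```text
[0.4964 0.2714 0.08  ]
[0.4997 0.2374 0.08  ]
[0.5026 0.2005 0.08  ]
ptr [0.5414 0.3269 0.17  ]
ptr [0.5477 0.3064 0.17  ]
```

>>> apply_moves(plan=[[[0, 0, 0, -0.3, 0, -3, 0.6], [0, 0, 0, 0, 0, -3, 0.6], [0, 0, 0, 0, 0, -3, 0.6], [0, 0, 0, 0, 0, -3, 0.6], [0, 0, 0, 0, 0, -2.3, 0.6], [0, 0, 0, 0, 0, 0, 0.6], [0, 0, 0, 0, 0, 0, 0], [0, 0, 0, 0, 0, 0, 0], [0, 0, 0, 0, 0, 0, 0], [0, 0, 0, 0, 0, 0, 0], [0, 0, 0, 0, 0, 0, 0]]])

```text
t: 2.3
ee_pos: [0.5014, 0.2347, 0.0838]
orientation: [0.309, 1.569, 0.393]
ft_force: [-1.1, -2.5, 6.4]
grip_width: 0.0085
```

```bash
python3 - <<'E'
from h import *
for n in ['scene','side']: grab(n,n+'2')
a=cv2.imread('pics/side2.png')[80:290,200:410]; cv2.imwrite('pics/c1.png',cv2.resize(a,None,fx=2.85,fy=2.85,interpolation=2))
E
```

```text
(no output)
```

View pics/c1.png

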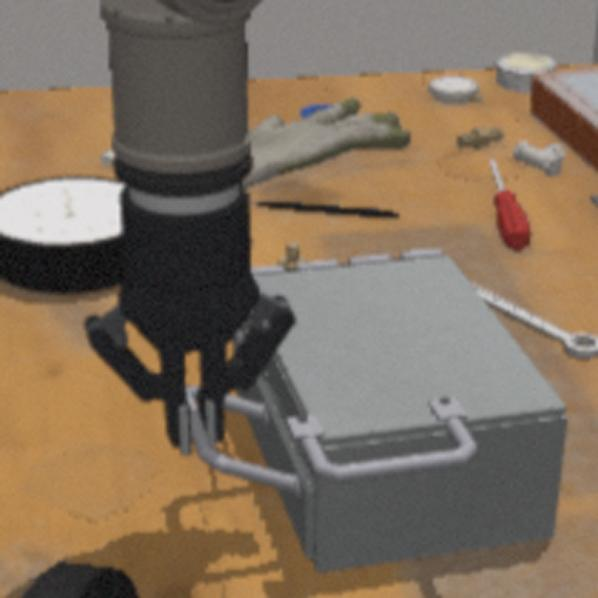

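>>> apply_moves(plan=[[[0, 0, 0, -0.5, -0.045, 0, 0], [0, 0, 0, -1, -0.085, 0, 0], [0, 0, 0, -1, -0.085, 0, 0], [0, 0, 0, -1, -0.085, 0, 0], [0, 0, 0, -1, -0.085, 0, 0], [0, 0, 0, -1, -0.085, 0, 0], [0, 0, 0, -1, -0.085, 0, 0], [0, 0, 0, -0.5, -0.045, 0, 0], [0, 0, 0, 0, 0, 0, 0]]])

```text
t: 3.3
ee_pos: [0.4304, 0.2284, 0.0837]
orientation: [0.194, 1.569, 0.278]
ft_force: [-1.0, -3.1, 14.1]
grip_width: 0.0083
```

>>> apply_moves(plan=[[[0, 0, 0, -0.4, -0.035, 0, 0], [0, 0, 0, -0.4, -0.035, 0, 0], [0, 0, 0, -0.3, -0.025, 0, 0], [0, 0, 0, 0, 0, 0, 0]]])

```text
t: 3.7
ee_pos: [0.42, 0.2276, 0.0837]
orientation: [0.23, 1.568, 0.314]
ft_force: [-0.7, -2.4, 13.1]
grip_width: 0.0084
```

>>> apply_moves(plan=[[[0, 0, 0, -0.3, -0.025, 0, 0], [0, 0, 0, -0.3, -0.025, 0, 0], [0, 0, 0, 0, 0, 0, 0]]])

```text
t: 4.0
ee_pos: [0.4158, 0.2271, 0.0837]
orientation: [0.267, 1.565, 0.35]
ft_force: [6.4, -3.3, 6.8]
grip_width: 0.0086
```

>>> apply_moves(plan=[[[0, 0, 0, -0.3, -0.025, 0, 0], [0, 0, 0, 0, 0, 0, 0], [0, 0, 0, 0, 0, 0, 0]]])

```text
t: 4.3
ee_pos: [0.4157, 0.2272, 0.0838]
orientation: [0.286, 1.56, 0.368]
ft_force: [15.9, -2.3, -2.6]
grip_width: 0.0082
```

```bash
python3 - <<'E'
from h import *
for n in ['scene','side','wrist']: grab(n,n+'3')
a=cv2.imread('pics/scene3.png')[190:390,150:410]; cv2.imwrite('pics/c1.png',cv2.resize(a,None,fx=3,fy=3,interpolation=2))
E
```

```text
(no output)
```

View pics/c1.png

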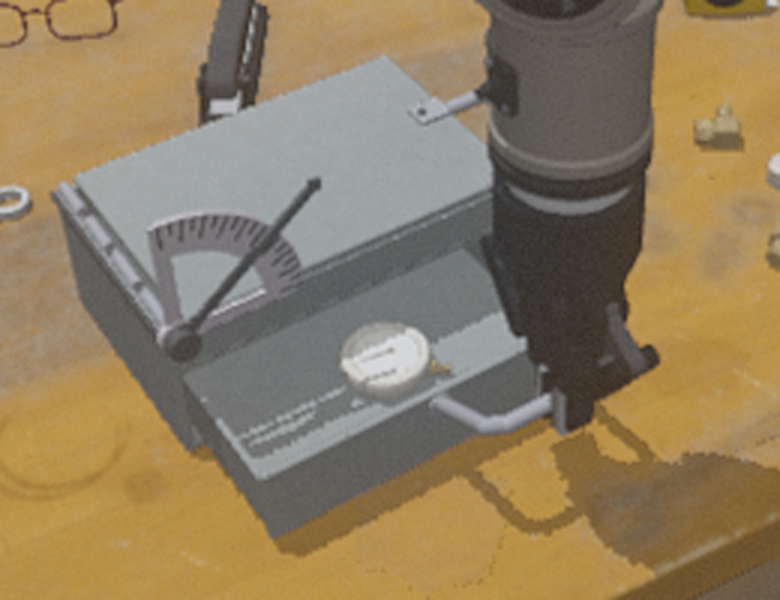

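View pics/side3.png

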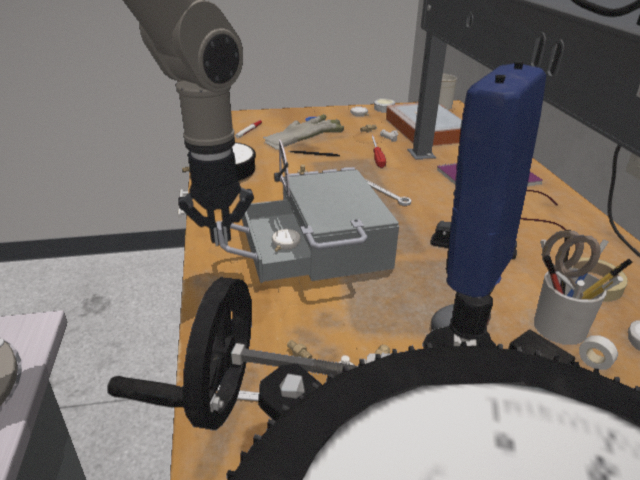

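>>> apply_moves(plan=[[[0, 0, 0, 0.4, 0.035, 0, 0], [0, 0, 0, 0, 0, 0, 0.5], [0, 0, 0, 0, 0, 0, 0.5], [0, 0, 0, 0, 0, 0, 0.5], [0, 0, 0, 0, 0, 2, 0.5], [0, 0, 0, 0, 0, 4, 0.5], [0, 0, 0, 0, 0, 4, 0.5], [0, 0, 0, 0, 0, 4, 0.5], [0, 0, 0, 0, 0, 2, 0.5]]])

```text
t: 5.35
ee_pos: [0.415, 0.2279, 0.2455]
orientation: [0.534, 1.567, 0.618]
ft_force: [0.5, 0.4, 0.3]
grip_width: 0.0427
```

```bash
python3 - <<'E'
from h import *
print(r.state()['joint_positions'].round(2),r.state()['ft_force'])
E
```

```text
[-0.53  0.16 -0.12  2.03  0.02  0.96 -0.57] [0.54003127 0.44928659 0.33256175]
```

>>> apply_moves(plan=[[[0, 0, 0.143, 1.78, -0.81, 0, 0.3], [0, 0, 0.143, 1.78, -0.81, 0, 0.3], [0, 0, 0.143, 1.78, -0.81, 0, 0.3], [0, 0, 0.143, 1.78, -0.81, 0, 0.3], [0, 0, 0.143, 1.78, -0.81, 0, 0.3], [0, 0, 0.143, 1.78, -0.81, 0, 0.3], [0, 0, 0.143, 1.78, -0.81, 0, 0.3], [0, 0, 0.143, 1.78, -0.81, 0, 0.3], [0, 0, 0.143, 1.78, -0.81, 0, 0.3], [0, 0, 0.143, 1.78, -0.81, 0, 0.3], [0, 0, 0.143, 1.78, -0.81, 0, 0.3], [0, 0, 0, 0, 0, 0, 0.3]]])

```text
t: 6.55
ee_pos: [0.6116, 0.1361, 0.2414]
orientation: [2.492, 1.57, -2.135]
ft_force: [0.1, 0.3, -0.1]
grip_width: 0.0256
```

```bash
python3 - <<'E'
from h import *
from scipy.spatial.transform import Rotation as R
st=r.state(); print(st['t'],st['ee_pos'],st['grip_width'],st['ft_force'],st['joint_positions'].round(2)); print(R.from_euler('xyz',st['orientation']).as_matrix().round(3))
for n in ['scene','side','wrist']: grab(n,n+'4')
E
```

```text
6.55 [0.61160291 0.13608757 0.24143725] 0.025642415120779017 [ 0.12254429  0.25225302 -0.10734133] [-0.13  0.42 -0.25  1.68  0.12  1.06  1.24]
[[-0.    -0.996 -0.085]
 [-0.001 -0.085  0.996]
 [-1.     0.    -0.001]]
```

View pics/wrist4.png

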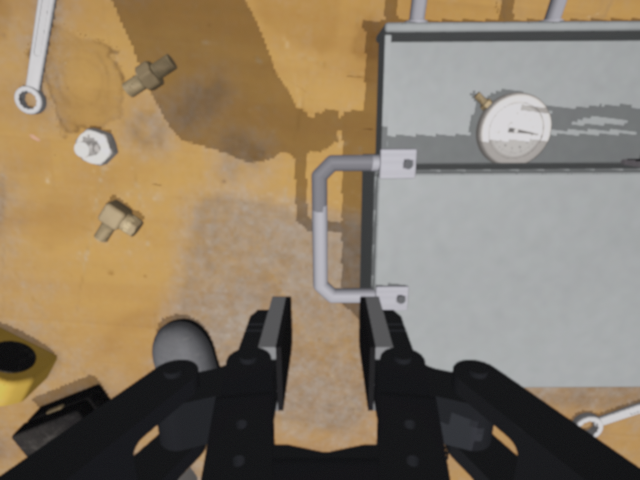

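View pics/scene4.png

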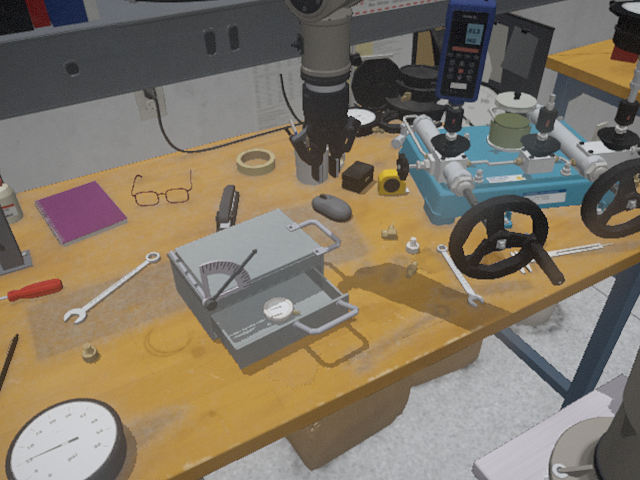

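```bash
python3 - <<'E'
from h import *
w=load('wrist4')
for u,v in [(320,180),(320.5,228),(321,282),(375,230)]: print(onz(w,u,v,.101).round(4))
# front tray handle
s=load('scene4');q=load('side4')
for d,n,box in [(s,'a',(215,330,190,260)),(q,'b',(260,330,130,200))]:
    a=d['frame'][box[2]:box[3],box[0]:box[1]]; cv2.imwrite(f'pics/z{n}.png',cv2.resize(a,None,fx=6,fy=6,interpolation=2))
E
```

```text
[0.5775 0.1322 0.101 ]
[0.6088 0.135  0.101 ]
[0.6469 0.1384 0.101 ]
[0.6072 0.1706 0.101 ]
```

View pics/za.png

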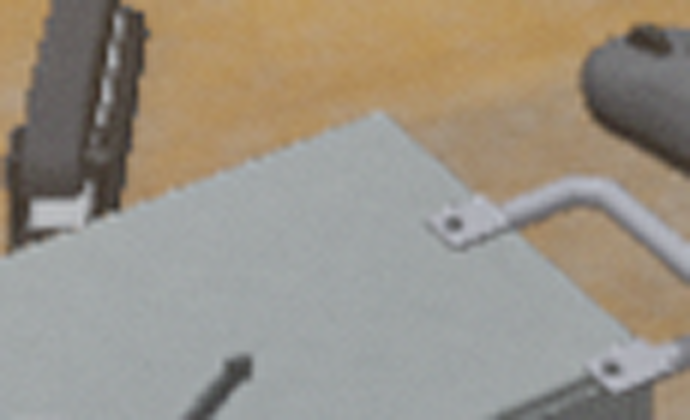

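View pics/zb.png

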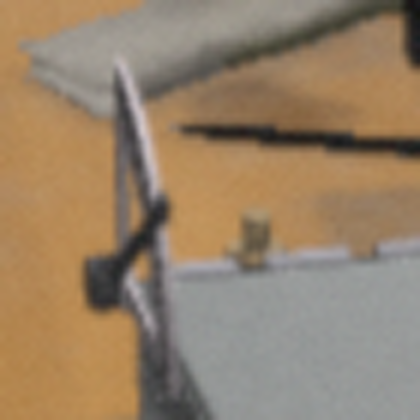

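>>> apply_moves(plan=[[[0, 0, 0, 0, -0.05, -3, 0.3], [0, 0, 0, 0, 0, -3, 0.3], [0, 0, 0, 0, 0, -3, 0.3], [0, 0, 0, 0, 0, -3, 0.3], [0, 0, 0, 0, 0, -1.5, 0.3], [0, 0, 0, 0, 0, -0.3, 0.3], [0, 0, 0, 0, 0, 0, 0.3], [0, 0, 0, 0, 0, 0, 0.3]]])

```text
t: 7.5
ee_pos: [0.6112, 0.1381, 0.1059]
orientation: [-1.343, 1.568, 0.314]
ft_force: [-0.8, -0.1, 0.4]
grip_width: 0.0257
```

```bash
python3 - <<'E'
from h import *
w=grab('wrist','wrist5')
w=grab('side','side5');a=w['frame'][150:290,270:410]; cv2.imwrite('pics/z5.png',cv2.resize(a,None,fx=4,fy=4,interpolation=2))
E
```

```text
(no output)
```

View pics/wrist5.png

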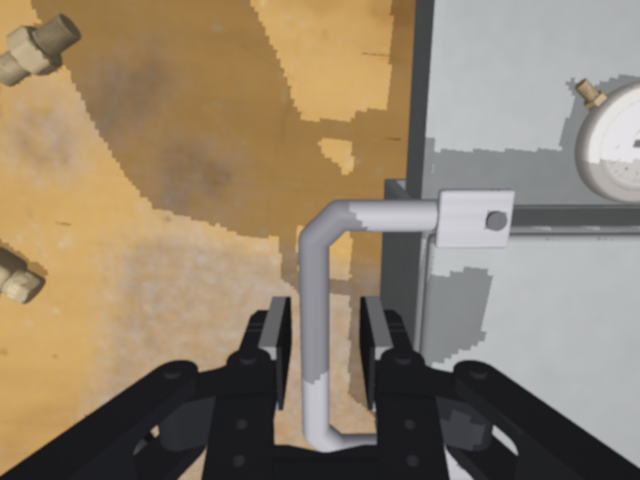

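View pics/z5.png

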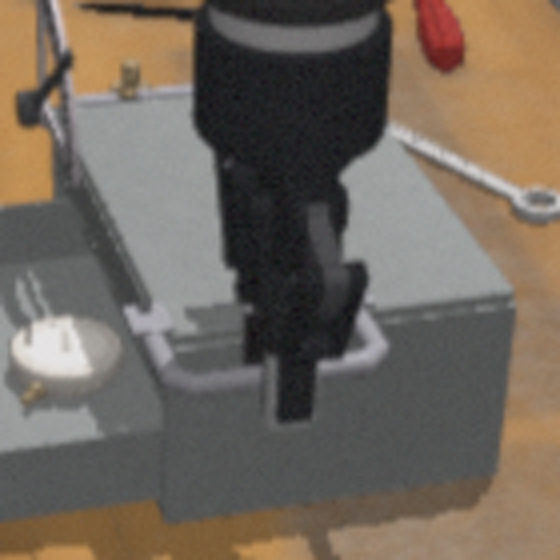

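>>> apply_moves(plan=[[[0, 0, 0, 0, -0.25, 0, 0.3], [0, 0, 0, 0, 0, -0.2, 0], [0, 0, 0, 0, 0, 0, 0], [0, 0, 0, 0, 0, 0, 0], [0, 0, 0, 0, 0, 0, 0]]], grip_force=40)

```text
t: 8.1
ee_pos: [0.6108, 0.1344, 0.1028]
orientation: [-2.286, 1.57, -0.629]
ft_force: [-0.8, -1.7, 5.8]
grip_width: 0.0088
```

>>> apply_moves(plan=[[[0, 0, 0, 0, 0.03, 1.35, 0], [0, 0, 0, -0.01, 0.1, 1.35, 0], [0, 0, 0, -0.015, 0.17, 1.34, 0], [0, 0, 0, -0.02, 0.23, 1.33, 0], [0, 0, 0, -0.025, 0.3, 1.32, 0], [0, 0, 0, -0.03, 0.37, 1.3, 0], [0, 0, 0, 0, 0, 0, 0]]])

```text
t: 8.8
ee_pos: [0.6096, 0.1466, 0.1845]
orientation: [-2.216, 1.569, -0.559]
ft_force: [3.0, -5.2, -0.9]
grip_width: 0.0087
```

```bash
python3 - <<'E'
from h import *
w=grab('scene','scene6');a=w['frame'][150:390,120:440]; cv2.imwrite('pics/z6.png',cv2.resize(a,None,fx=2.5,fy=2.5,interpolation=2))
E
```

```text
(no output)
```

View pics/z6.png

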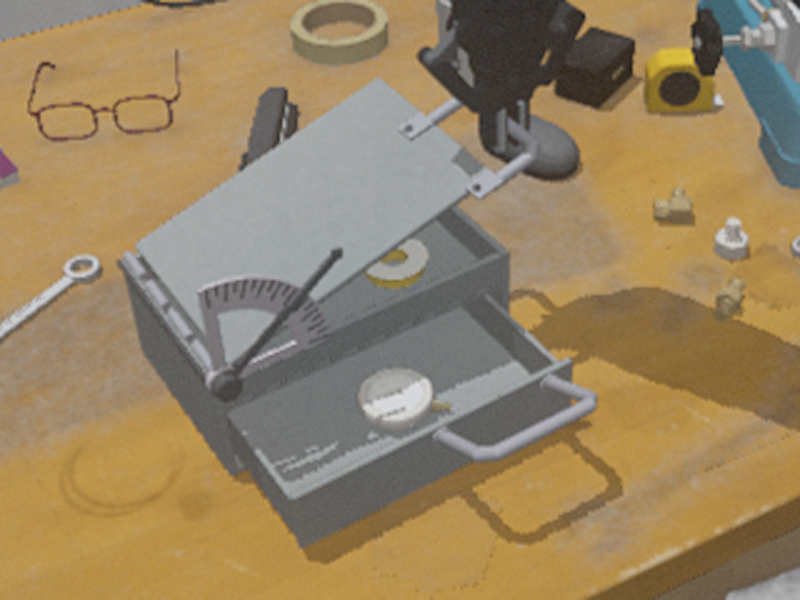

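>>> apply_moves(plan=[[[0, 0, 0, -0.035, 0.43, 1.28, 0], [0, 0, 0, -0.04, 0.49, 1.26, 0], [0, 0, 0, -0.045, 0.55, 1.23, 0], [0, 0, 0, -0.05, 0.61, 1.2, 0], [0, 0, 0, -0.055, 0.67, 1.17, 0], [0, 0, 0, -0.06, 0.73, 1.13, 0], [0, 0, 0, 0, 0, 0, 0], [0, 0, 0, 0, 0, 0, 0]]])

```text
t: 9.65
ee_pos: [0.6067, 0.1803, 0.2562]
orientation: [-2.773, 1.568, -1.117]
ft_force: [2.8, -6.1, 0.3]
grip_width: 0.0085
```

```bash
python3 - <<'E'
from h import *
w=grab('scene','scene7');a=w['frame'][150:350,150:400]; cv2.imwrite('pics/z7.png',cv2.resize(a,None,fx=3,fy=3,interpolation=2))
w=grab('side','side7');a=w['frame'][100:280,230:410]; cv2.imwrite('pics/y7.png',cv2.resize(a,None,fx=3.3,fy=3.3,interpolation=2))
E
```

```text
(no output)
```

View pics/z7.png

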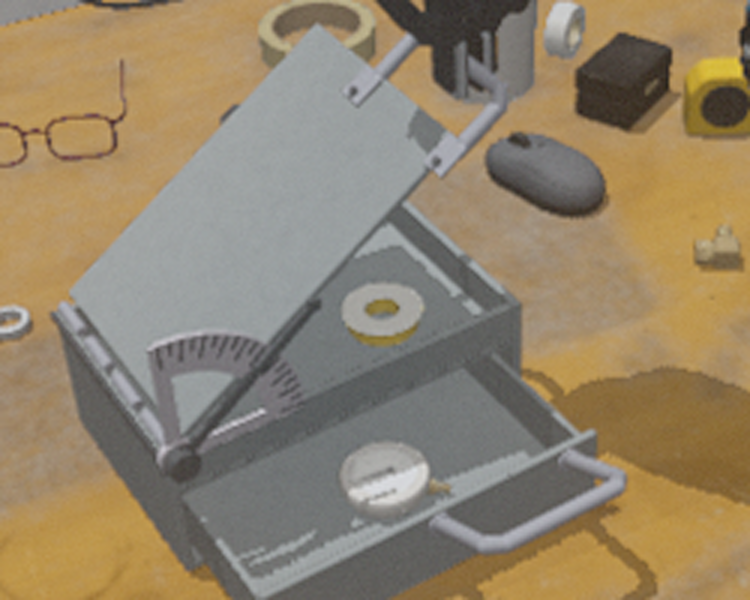

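View pics/y7.png

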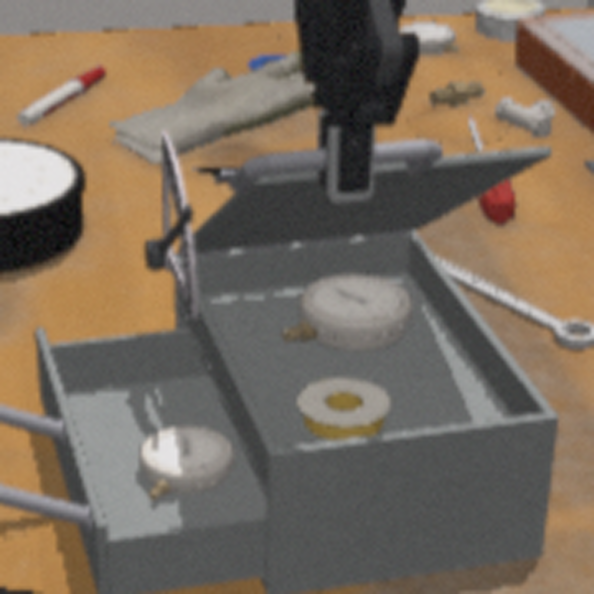

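```bash
cat > ang.py <<'E'
from h import *
import sys
def lineang(d,p1,p2,yaw):
    o,k1=ray(d,*p1);_,k2=ray(d,*p2)
    v=np.cross(np.cross(k1,k2),[np.cos(yaw),np.sin(yaw),0]); v/=np.linalg.norm(v)
    if v[2]<0:v=-v
    y=np.array([-np.sin(yaw),np.cos(yaw),0]); return np.arctan2(v[2],-v@y)
def run(fn,box,edge):
    d=load(fn); g=cv2.cvtColor(d['frame'],6).astype(float)
    x0,x1,y0,y1=box
    m=np.zeros(g.shape,np.uint8); m[y0:y1,x0:x1]=(g[y0:y1,x0:x1]<75)
    n,l,s,c=cv2.connectedComponentsWithStats(m); i=1+np.argmax(s[1:,4]); ys,xs=np.where(l==i)
    L=cv2.fitLine(np.c_[xs,ys].astype(np.float32),cv2.DIST_HUBER,0,.01,.01).ravel()
    P1=(L[2]-30*L[0],L[3]-30*L[1]);P2=(L[2]+30*L[0],L[3]+30*L[1])
    print('pointer px',s[i],L.round(3))
    # edge: steepest drop across the line between two given points
    a,b=np.array(edge,float); t=(b-a)/np.linalg.norm(b-a); nn=np.array([-t[1],t[0]]); pts=[]
    gb=cv2.GaussianBlur(g,(0,0),.8).astype(np.float32)
    for q in np.linspace(0,1,40):
        c=a+(b-a)*q; off=np.arange(-6,6.1,.25); pr=(c+off[:,None]*nn).astype(np.float32)
        val=cv2.remap(gb,pr[:,0].reshape(-1,1),pr[:,1].reshape(-1,1),1).ravel()
        gr=np.abs(np.gradient(val)); j=gr.argmax(); pts.append(pr[j])
    pts=np.array(pts); E=cv2.fitLine(pts,cv2.DIST_HUBER,0,.01,.01).ravel()
    res=np.abs((pts-E[2:])@np.array([-E[1],E[0]])); print('edge',E.round(3),'med res',np.median(res).round(2))
    e1=(E[2]-40*E[0],E[3]-40*E[1]);e2=(E[2]+40*E[0],E[3]+40*E[1])
    for yaw in (.075,.085,.095): print(yaw,'pointer',lineang(d,P1,P2,yaw).round(3),'cover',lineang(d,e1,e2,yaw).round(3))
    im=d['frame'].copy(); im[l==i]=(0,0,255)
    for p in pts: cv2.circle(im,tuple(int(v) for v in p.round()),0,(0,255,0),-1)
    cv2.imwrite('pics/dbg_'+fn+'.png',cv2.resize(im[150:350,150:400],None,fx=3,fy=3,interpolation=0))
E
python3 - <<'E'
from ang import *
run('scene7',(200,262,244,312),[(261,245),(286,216)])
E
```

```text
pointer px [207 251  49  60 166] [  0.629  -0.778 227.277 284.244]
edge [  0.683  -0.731 272.103 227.87 ] med res 0.55
0.075 pointer 0.695 cover 0.595
0.085 pointer 0.687 cover 0.587
0.095 pointer 0.679 cover 0.579
```

```bash
ls pics | grep dbg
```

```text
dbg_scene7.png
```

View pics/dbg_scene7.png

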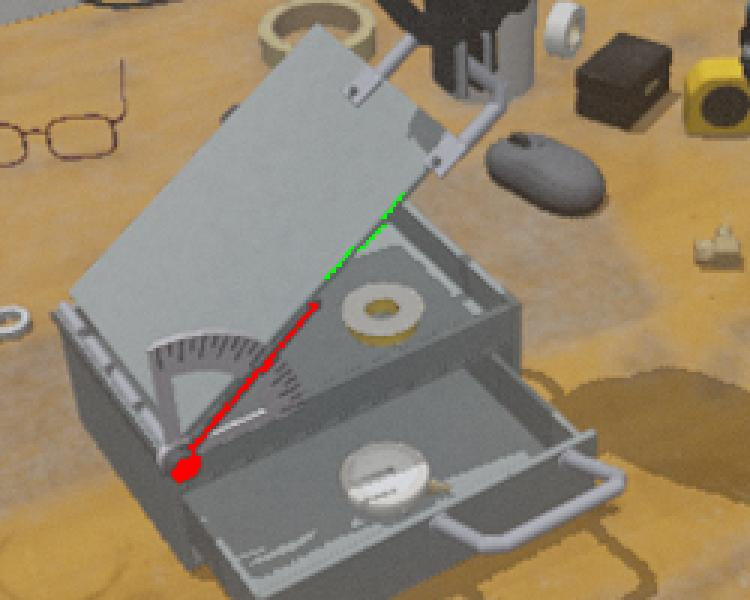

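```bash
python3 - <<'E'
from ang import *
run('scene7',(212,262,244,303),[(180,241),(248,167)])
run('scene0',(217,262,244,296),[(180,241),(248,167)])
E
```

```text
pointer px [213 251  43  52 111] [  0.651  -0.759 232.983 276.672]
edge [  0.68   -0.734 204.976 211.456] med res 0.18
0.075 pointer 0.654 cover 0.6
0.085 pointer 0.647 cover 0.594
0.095 pointer 0.639 cover 0.587
pointer px [217 251  39  45 105] [  0.656  -0.754 235.281 273.733]
edge [  0.645  -0.764 214.441 207.134] med res 2.49
0.075 pointer 0.645 cover 0.658
0.085 pointer 0.637 cover 0.652
0.095 pointer 0.629 cover 0.645
```

View pics/dbg_scene7.png

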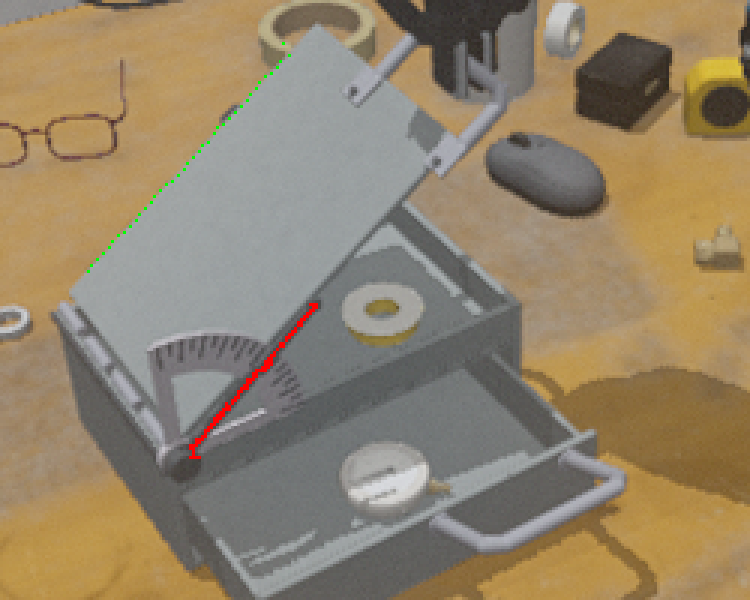

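View pics/dbg_scene0.png

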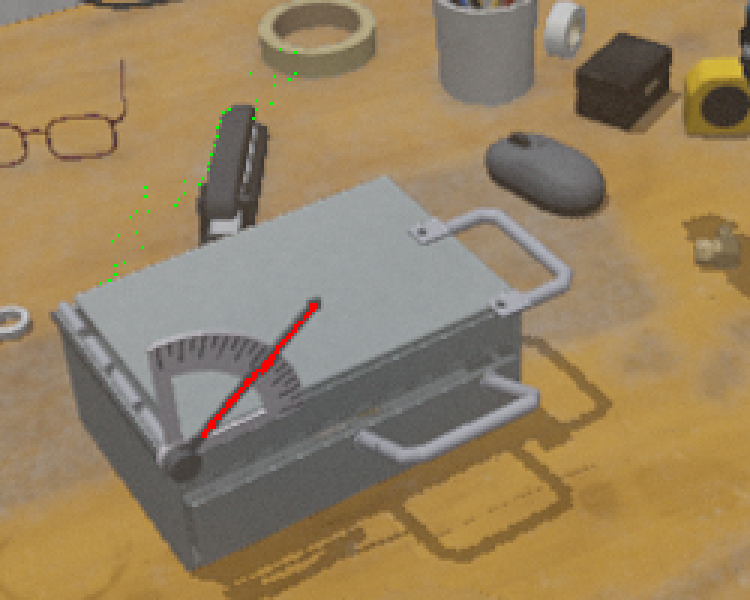

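>>> apply_moves(plan=[[[0, 0, 0, -0.03, 0.35, 0.5, 0], [0, 0, 0, -0.03, 0.35, 0.5, 0], [0, 0, 0, 0, 0, 0, 0], [0, 0, 0, 0, 0, 0, 0], [0, 0, 0, 0, 0, 0, 0]]])

```text
t: 10.25
ee_pos: [0.606, 0.187, 0.2659]
orientation: [-2.973, 1.568, -1.317]
ft_force: [1.0, -5.9, 1.8]
grip_width: 0.0083
```

```bash
python3 - <<'E'
from ang import *
grab('scene','scene8');grab('side','side8')
st=r.state();print(st['t'],st['ee_pos'],st['ft_force'],st['joint_velocities'].round(3))
run('scene8',(215,262,244,300),[(180,239),(242,165)])
E
```

```text
10.35 [0.60606917 0.18691566 0.26585694] [ 3.02433515 -7.07161922  2.02727341] [-0.     0.001 -0.    -0.    -0.002  0.001 -0.001]
pointer px [215 251  41  48 100] [  0.653  -0.757 233.864 275.536]
edge [  0.653  -0.758 204.691 208.985] med res 0.15
0.075 pointer 0.651 cover 0.645
0.085 pointer 0.643 cover 0.639
0.095 pointer 0.635 cover 0.633
```

View pics/dbg_scene8.png

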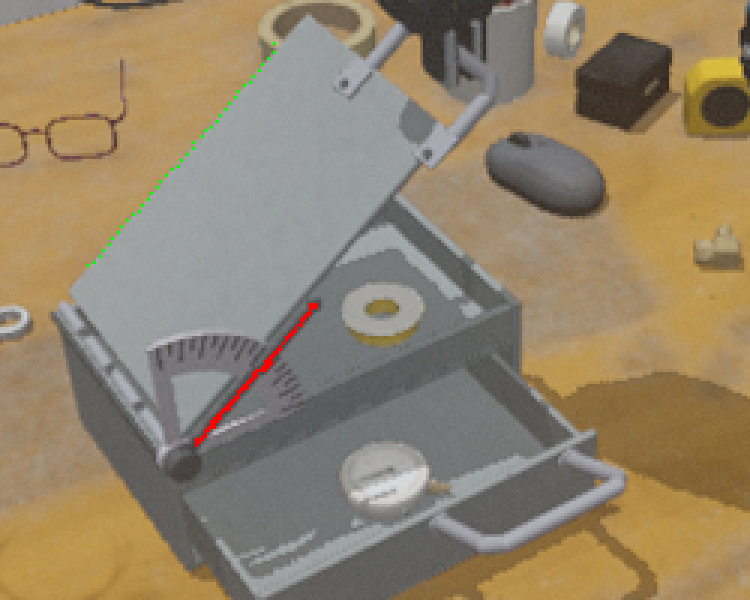

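View pics/side8.png

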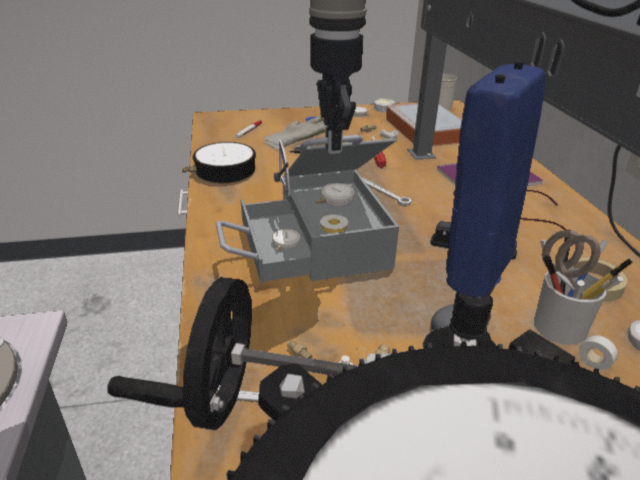

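```bash
python3 - <<'E'
from h import *
s=load('scene8')
p=onz(s,150+487/3,150+544/3,.08);q=onz(s,150+620/3,150+484/3,.08);print(p,q,(p+q)/2)
print(r.state()['t'])
E
```

```text
[0.41765041 0.27545508 0.08      ] [0.42016685 0.18999922 0.08      ] [0.41890863 0.23272715 0.08      ]
10.35
```

```bash
python3 -c "
from cell import r,sign_off
print(sign_off()); print(r.state()['t'],r.state()['grip_width'])"
```

```text
the job is handed in; nothing more can be done
None
the job is handed in; nothing more can be done
```

I pulled the tray out to its stop with the cover shut. I then lifted the cover by its bar to the pointer's angle and handed the job in at about 10.4 s of robot time, still holding the bar.

- **Tray:** The handle moved about 86 mm by the gripper position. It then stopped moving while the wrist force rose to 16 N, against about 2 N to slide it, so I took that as the stop. A rougher check from the camera, measured against the cabinet's back edge, gave only 82–84 mm out. That is good to about 5 mm, so I trusted the felt stop and the gripper position. The gauge was still in the tray in the last picture.
- **Cover and pointer:** In the last scene picture the cover measured 0.639 rad and the pointer 0.643 rad, against the 0.07 rad allowed. The arm's joints were still, and the gripper was closed on the bar (8.3 mm opening at 40 N).
- **Left in place:** The pointer looks unmoved between the first and last pictures: 0.637 and 0.643 rad, which is within the measuring error. I did not touch the wrench or the fittings, and those in view look unmoved, but I did not measure them again.

The hand-in reported no verdict.

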